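# Load the diffuser and line up the scent bottles by height

### The job

Load the empty white diffuser with the shortest of the five scent bottles, lowering it upright into the open well until you feel it rest on the support hidden inside; do not drop it in or press hard. Stand the other four upright on the tray's felt discs, each wholly on a disc of its own and in order of height, the shortest of these four on the disc next to the diffuser and the tallest at the far end. Let go of everything, and do not knock any bottle over on the way.

Things in the scene. Friction and masses are not known exactly. Their poses are not given: they have to be found in the camera images.
- bottle_white: Loose upright scent bottle, white cap on a slim amber body, 80 mm tall in all: round body 30 mm in diameter, and a round cap 30 mm in diameter that makes up the top 30 mm (grip here). The shortest of the five; fits the diffuser. Origin at the centre of its underside, z up; starts upright on the console (z = 0), 100 mm or more from other bottles.
- bottle_red: Loose upright scent bottle, red cap on a pale red body, 94 mm tall in all: round body 36 mm in diameter, and a round cap 30 mm in diameter that makes up the top 30 mm (grip here). Origin at the centre of its underside, z up; starts upright on the console (z = 0), 100 mm or more from other bottles.
- bottle_green: Loose upright scent bottle, green cap on a pale green body, 110 mm tall in all: round body 36 mm in diameter, and a round cap 30 mm in diameter that makes up the top 30 mm (grip here). Origin at the centre of its underside, z up; starts upright on the console (z = 0), 100 mm or more from other bottles.
- bottle_blue: Loose upright scent bottle, blue cap on a pale blue body, 126 mm tall in all: round body 36 mm in diameter, and a round cap 30 mm in diameter that makes up the top 30 mm (grip here). Origin at the centre of its underside, z up; starts upright on the console (z = 0), 100 mm or more from other bottles.
- bottle_black: Loose upright scent bottle, black cap on a dark grey body, 142 mm tall in all: round body 36 mm in diameter, and a round cap 30 mm in diameter that makes up the top 30 mm (grip here). Origin at the centre of its underside, z up; starts upright on the console (z = 0), 100 mm or more from other bottles.
- mark_a: Cream felt disc, 64 mm wide, set flush in the top of a fixed dark wooden tray 12 mm thick (100 x 360 mm). Origin at the disc's centre, on the tray's top; x across the tray, y along the row. mark_a, b, c, d lie in this order along the row, 90 mm apart, a at +y. A marble bookend 115 mm tall stands past the row's end away from the diffuser.
- mark_b: Cream felt disc, 64 mm wide, set flush in the top of a fixed dark wooden tray 12 mm thick (100 x 360 mm). Origin at the disc's centre, on the tray's top; x across the tray, y along the row. mark_a, b, c, d lie in this order along the row, 90 mm apart, a at +y.
- mark_c: Cream felt disc, 64 mm wide, set flush in the top of a fixed dark wooden tray 12 mm thick (100 x 360 mm). Origin at the disc's centre, on the tray's top; x across the tray, y along the row. mark_a, b, c, d lie in this order along the row, 90 mm apart, a at +y.
- mark_d: Cream felt disc, 64 mm wide, set flush in the top of a fixed dark wooden tray 12 mm thick (100 x 360 mm). Origin at the disc's centre, on the tray's top; x across the tray, y along the row. mark_a, b, c, d lie in this order along the row, 90 mm apart, a at +y. A marble bookend 115 mm tall stands past the row's end away from the diffuser.
- diffuser: White opaque air freshener diffuser, fixed on the console past either end of the tray, 95 mm from the nearest disc's centre. Round, 84 mm wide, 95 mm tall. The open round well in its top is 54 mm wide; inside, a flat firm support lies 20 to 42 mm below the rim, different each time. Origin at the centre of its underside, the well on its vertical axis.

How it is judged:
By the outcome, as a careful person would: the job done as asked, in the order asked, and still so for the second after the job is handed in, with the robot touching nothing.
It also fails if it takes over 112 s, if anything falls off the work surface, if the arm or the gripper's body presses on something with over 40 N, if the wrist force passes 120 N, or if a joint passes its speed limit or range.

### The arm

A 6-joint arm with a two-finger parallel gripper is mounted at the origin on the work surface. World frame = base frame: x ahead of the robot, y to its left, z up, the work surface at z = 0. Lengths are in mm, angles in rad, forces in N, time in s.
With the tool pointing down it reaches from about 350 to 975 mm from the base axis. Payload 7.1 kg.
Tool frame: the origin (TCP) lies on the front face of the gripper's body, between the roots of the fingers; the fingertips stand 80 mm ahead of it and the grasp point (between the pads) lies 61 mm ahead of it (env.tips_ahead is the distance from the TCP to the fingertips, in mm); z points along the fingers, y is the line along which they close (so a half turn about z gives the same grasp; the last joint's range is limited). The gripper opens to 88 mm and grips with 3 to 60 N. Pads are 20 mm wide; open, the fingers measure 115 mm over their backs; the gripper's body (75 mm by 178 mm) begins 61 mm behind the grasp point.
Start: joints at [-1.193, 0.423, 1.63, -0, 1.089, -0.019], TCP at [241.559, -576.415, 302.675] pointing down, gripper open.
Joint ranges: [-3, 3], [-0.9, 2.11], [0.09, 2.58], [-1.31, 4.45], [0.11, 2.69], [-2.54, 2.54]. Speed limits (rad/s): [2.39, 2.39, 3.01, 3.14, 3.14, 3.14].

### API

Orientations are given as a unit quaternion [x, y, z, w].
In Python, from station import env, imaging, ik gives the robot as it stands (env), with the cameras (imaging) and the kinematics as plain functions. Calls block until the motion is done:
- env.reach(position, orientation): joint-space move of the TCP to a pose.
- env.move_l(position, rot=None, rate=150, f_stop=None): straight line of the TCP; rot=None keeps the orientation; rate is the mean speed in mm/s. With f_stop (N) it stops when the force on the tool has changed by that much, and returns True; else False.
- env.move_joints(angles): joint-space move.
- env.set_gripper(opening): finger opening in mm; the grip force is fixed at half the most; returns when the fingers have stopped.
- env.hold(seconds).
- ik(position, orientation): joint angles nearest the present ones, or None.
- env.read_state(): the state.
- imaging.camera(name): name is "side" or "top"; returns the picture (384x512x3 uint8, blue, green, red); there is no depth.
- imaging.camera_params(name): a dict with "fx", "fy", "cx", "cy" (pixels), "pose" (4x4, takes a point from camera to world coordinates). Camera axes: x right, y up, looking along -z (the intrinsics and any distortion apply to the point x, -y, -z); pixel columns grow to the right and rows downward; lengths in mm; the calibration is good to about 2 mm. A picture is of the moment at which its call begins. camera_params takes no time and is no camera call.
A pose or a line that the arm cannot do raises env.IKError and nothing moves.
- env.sign_off(): hands the job in; it is judged then, once.
The state is a dict: "time_s": time; "qpos": joint angles; "dq": joint speeds; "tau": joint torques, N m; "tool_pos": TCP position; "orientation": TCP orientation; "force": force on the tool from outside, world axes, zero at the start; "wrist_torque": the same for the moment, N m; "width": finger opening in mm; "grip_force": force on a finger pad.
Only numpy, scipy, OpenCV 4.12 (cv2) and the standard library are available. Lean on these libraries where they do the work, as an engineer would, in place of code of your own. Each camera call takes 0.05 s, during which the arm holds its last target. There are 200 camera calls.

## Working session

There is one attempt and no reset: what is moved stays moved. The work goes in short steps, each a Python script; the robot and the scene stay as the last script left them, time stands still between calls to the robot, and variables do not carry over. Pictures are saved under pics/ and viewed, at most 14 in all, crops included, and the job is handed in when it is done.

```bash
ls; mkdir -p pics
python3 - <<'E'
from station import env, imaging, ik
import cv2
for n in ("top","side"):
    cv2.imwrite(f"pics/{n}0.png",imaging.camera(n)); print(n,imaging.camera_params(n))
s=env.read_state();print(s)
E
```

```text
pics
station.py
top {'fx': 464.4630783903579, 'fy': 464.4630783903579, 'cx': 259.1857571705827, 'cy': 194.35739024970277, 'pose': array([[ 6.01490013e-03,  9.98423910e-01, -5.57989004e-02,
         4.86120551e+02],
       [-9.99972749e-01,  6.24433020e-03,  3.93829187e-03,
         1.19749097e+01],
       [ 4.28051152e-03,  5.57736914e-02,  9.98434261e-01,
         1.06650989e+03],
       [ 0.00000000e+00,  0.00000000e+00,  0.00000000e+00,
         1.00000000e+00]])}
side {'fx': 372.8308714324567, 'fy': 372.8308714324567, 'cx': 253.56586475721565, 'cy': 189.03519649951593, 'pose': array([[-9.97406431e-01,  6.16329493e-02, -3.71724359e-02,
         4.95011645e+02],
       [-7.13957754e-02, -7.81820896e-01,  6.19401913e-01,
         5.53227491e+02],
       [ 9.11337958e-03,  6.20449407e-01,  7.84193522e-01,
         7.38089719e+02],
       [ 0.00000000e+00,  0.00000000e+00,  0.00000000e+00,
         1.00000000e+00]])}
{'time_s': 0.1, 'qpos': array([-1.19304095e+00,  4.23768056e-01,  1.63059477e+00, -3.18015246e-05,
        1.08859080e+00, -1.89932238e-02]), 'dq': array([ 0.00079457, -0.00214683, -0.0008326 ,  0.00111315,  0.00015889,
       -0.00039185]), 'tau': array([ 9.97017764e-05, -5.45616066e+01, -2.74325734e+01,  6.46374444e-02,
        1.88703218e-02, -2.46898276e-05]), 'tool_pos': array([ 241.39348554, -576.08539951,  301.98447026]), 'orientation': array([ 9.80386577e-01,  1.97082967e-01, -1.35269752e-04, -6.67056382e-04]), 'force': array([-0.97192839, -0.69504739, -0.17727554]), 'wrist_torque': array([ 0.01211325,  0.00717045, -0.05827506]), 'grip_force': 0.0, 'width': 87.6160018020237}
```

View pics/top0.png

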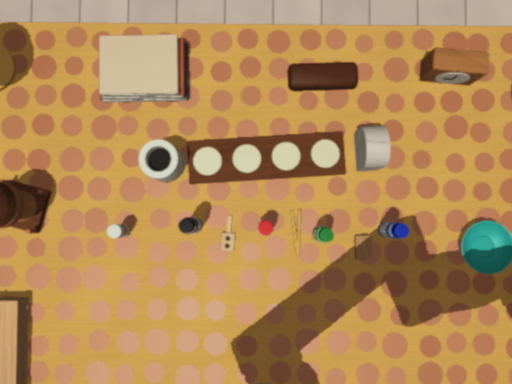

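View pics/side0.png

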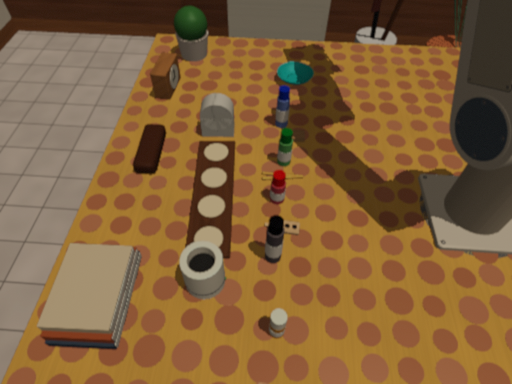

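The top view (image up is +x, left is +y) shows:
- Caps: white (114,231), black (187,225), red (265,228), green (325,235) and blue (400,231).
- Discs: (207,161), (247,158), (286,156) and (325,153).
- Diffuser well at (159,159), on the +y side. That makes mark_a (red) the disc next to it and mark_d (black) the far end, by the bookend.

Next I'll measure positions from both cameras.

```bash
cat > loc.py <<'E'
import numpy as np, cv2
from scipy.optimize import least_squares
from station import env, imaging, ik
def project(P,cp):
    T=np.linalg.inv(cp["pose"]); c=(T[:3,:3]@np.asarray(P,float).T).T+T[:3,3]
    return np.c_[cp["cx"]+cp["fx"]*c[:,0]/-c[:,2], cp["cy"]-cp["fy"]*c[:,1]/-c[:,2]]
def back(px,z,cp):
    d=cp["pose"][:3,:3]@np.array([(px[0]-cp["cx"])/cp["fx"],-(px[1]-cp["cy"])/cp["fy"],-1]); o=cp["pose"][:3,3]
    return o+d*(z-o[2])/d[2]
t=np.linspace(0,2*np.pi,40)
def ring(x,y,z,r): return np.c_[x+r*np.cos(t),y+r*np.sin(t),0*t+z]
def bbc(p):  # bounding-box centre of projected hull
    return (p.max(0)+p.min(0))/2
def solve(px,rings,cp):  # xy such that bbox centre of projected rings (z,r) is px
    x0=back(px,rings[0][0],cp)[:2]
    f=lambda v:bbc(project(np.vstack([ring(v[0],v[1],z,r) for z,r in rings]),cp))-px
    return least_squares(f,x0,diff_step=1e-4).x
H=dict(white=80,red=94,green=110,blue=126,black=142)
SEED=dict(top=dict(white=(114,231),black=(187,225),red=(265,228),green=(325,235),blue=(402,231)),
          side=dict(white=(279,317),black=(275,224),red=(279,178),green=(287,135),blue=(284,92)))
def mask(img,name):
    b,g,r=[img[...,i].astype(int) for i in range(3)]; mx=np.maximum(np.maximum(b,g),r); mn=np.minimum(np.minimum(b,g),r)
    return dict(white=(mn>125)&(mx-mn<45),black=(mx<42),red=(r>90)&(g<50)&(b<60),
      green=(g>60)&(r<50)&(b<80),blue=(b>80)&(r<50)&(g<60))[name]
def blob(m,seed,rad=25):
    n,l,s,c=cv2.connectedComponentsWithStats(m.astype(np.uint8))
    k=min((i for i in range(1,n) if s[i,4]>=20),key=lambda i:np.hypot(*(c[i]-seed)),default=None)
    if k is None: return None
    x,y,w,h,a=s[k]; return np.array([x+(w-1)/2,y+(h-1)/2]),(int(w),int(h),int(a))
E
python3 - <<'E'
from loc import *
for cam in ("top","side"):
    img=cv2.imread(f"pics/{cam}0.png"); cp=imaging.camera_params(cam)
    for n,h in H.items():
        b=blob(mask(img,n),SEED[cam][n]); 
        v=solve(b[0],[(h,15),(h-30,15)],cp)
        p=project(np.vstack([ring(*v,h,15),ring(*v,h-30,15)]),cp)
        print(cam,n,b,v.round(1),"expected wh",np.ptp(p,axis=0).round(1))
    b,g,r=[img[...,i].astype(int) for i in range(3)]
    S=dict(top=[(207,161),(247,158),(286,156),(325,153)],side=[(208,239),(211,206),(214,178),(217,152)])[cam]
    for s in S:
        k=blob((b>110)&(r>150),s); v=solve(k[0],[(12,32)],cp); print("mark",k,v.round(1),np.ptp(project(ring(*v,12,32),cp),axis=0).round(1))
    s=dict(top=(159,159),side=(202,262))[cam]
    k=blob(np.maximum(np.maximum(b,g),r)<70,s); v=solve(k[0],[(95,27)],cp); print("well",k,v.round(1),np.ptp(project(ring(*v,95,27),cp),axis=0).round(1))
top=cv2.imread("pics/top0.png");side=cv2.imread("pics/side0.png")
a=cv2.resize(top[125:250,95:425],None,fx=2.4,fy=2.4,interpolation=0)
cv2.imwrite("pics/crop1.png",a)
E
```

```text
top white (array([113.5, 231. ]), (14, 13, 154)) [461.6 320.1] expected wh [18.3 14.3]Traceback (most recent call last):
  File "<stdin>", line 6, in <module>
TypeError: 'NoneType' object is not subscriptable
```

Run:
```python
from loc import *
top=cv2.imread("pics/top0.png");side=cv2.imread("pics/side0.png")
T=[cv2.resize(top[y-20:y+20,x-20:x+20],(200,200),interpolation=0) for x,y in list(SEED["top"].values())+[(159,159),(207,161),(325,153)]]
S=[cv2.resize(side[y-25:y+25,x-25:x+25],(200,200),interpolation=0) for x,y in list(SEED["side"].values())[:4]]
cv2.imwrite("pics/crop1.png",np.vstack([np.hstack(T[:4]),np.hstack(T[4:]),np.hstack(S)]))
for n,(x,y) in SEED["top"].items(): print(n,"row",[tuple(map(int,top[y,i])) for i in range(x-10,x+16,2)])
```

```text
white row [(82, 156, 202), (121, 175, 206), (194, 212, 212), (201, 216, 213), (201, 216, 213), (202, 216, 213), (202, 216, 213), (202, 216, 213), (179, 192, 190), (80, 93, 99), (59, 76, 89), (43, 65, 89), (72, 85, 95)]
black row [(86, 141, 188), (51, 62, 80), (45, 47, 50), (45, 49, 52), (46, 49, 52), (46, 49, 52), (45, 48, 50), (46, 48, 52), (20, 22, 25), (44, 45, 52), (44, 47, 53), (88, 100, 105), (64, 75, 85)]
red row [(105, 141, 198), (107, 123, 196), (68, 69, 211), (56, 59, 211), (55, 58, 211), (55, 57, 211), (55, 56, 211), (54, 55, 212), (56, 58, 209), (88, 109, 192), (105, 141, 199), (106, 141, 199), (103, 144, 200)]
green row [(94, 125, 108), (89, 147, 103), (44, 101, 39), (62, 134, 51), (61, 134, 52), (60, 133, 50), (58, 131, 47), (58, 130, 47), (56, 129, 47), (62, 137, 132), (80, 159, 201), (82, 161, 206), (82, 160, 205)]
blue row [(78, 29, 20), (119, 38, 23), (161, 56, 36), (162, 56, 36), (161, 55, 34), (160, 53, 32), (159, 52, 31), (159, 52, 30), (139, 61, 63), (54, 83, 112), (41, 86, 117), (43, 80, 114), (47, 70, 107)]
```

View pics/crop1.png

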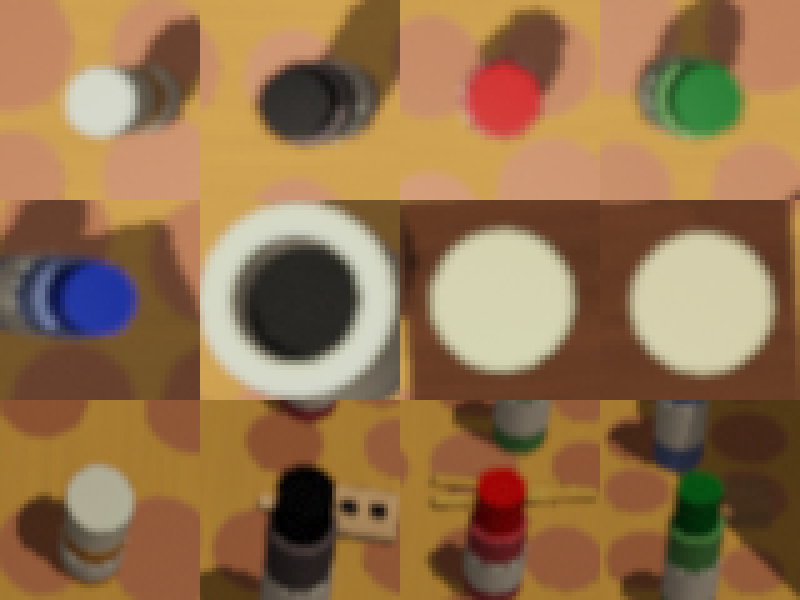

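The crop shows each cap top as a distinct bright disc about 14 px wide, and the diffuser rim as a clean annulus. I'll use the cap-top discs from the top camera and cross-check them against the side camera.

```bash
cat >> loc.py <<'E'
def topmask(img,n):
    b,g,r=[img[...,i].astype(int) for i in range(3)]; mx=np.maximum(np.maximum(b,g),r); mn=np.minimum(np.minimum(b,g),r)
    return dict(white=mn>150,black=(mx>34)&(mx<62)&(mx-mn<12),red=(r>150)&(g<85)&(b<90),green=(g>112)&(r<80)&(b<90),blue=(b>125)&(r<60)&(g<80))[n]
E
python3 - <<'E'
from loc import *
img=cv2.imread("pics/top0.png"); cp=imaging.camera_params("top"); sd=cv2.imread("pics/side0.png"); cs=imaging.camera_params("side")
def rep(n,m,seed,rings):
    k=blob(m,seed); v=solve(k[0],rings,cp); print(n,k[0],k[1],v.round(1),"exp",np.ptp(project(ring(*v,*rings[0]),cp),axis=0).round(1),
      "side px",project([[*v,rings[0][0]]],cs).round(0)[0]); return v
V={}
for n,h in H.items(): V[n]=rep(n,topmask(img,n),SEED["top"][n],[(h,15)])
b,g,r=[img[...,i].astype(int) for i in range(3)]
M=[rep("mark"+c,(b>110)&(r>150),s,[(12,32)]) for c,s in zip("abcd",[(207,161),(247,158),(286,156),(325,153)])]
V["d_out"]=rep("outer",(b>160)&(r>160),(159,159),[(95,42)])
V["d_in"]=rep("inner",(b<150)&(abs(b-r)<30),(159,159),[(95,27)])
M=np.array(M); print(np.linalg.norm(np.diff(M,axis=0),axis=1), np.linalg.norm(M[0]-V["d_out"]), (M[0]-M[3])/270)
pts=project([[*V[n],H[n]] for n in H]+[[*m,12] for m in M]+[[*V["d_out"],95]],cs)
for p in pts: cv2.circle(sd,tuple(int(round(q)) for q in p),2,(255,0,255),-1)
cv2.imwrite("pics/chk.png",cv2.resize(sd[70:350,150:350],(572,800))[:, :] if 0 else cv2.resize(sd[70:350,150:350],(428,600)))
E
```

```text
white [113.5 231. ] (14, 13, 154) [461.7 315.7] exp [14.2 14.2] side px [278. 316.]
red [266. 227.] (15, 15, 161) [472.3  -6.5] exp [14.3 14.4] side px [278. 173.]
green [326. 234.] (13, 13, 131) [ 458.9 -129.5] exp [14.6 14.6] side px [286. 131.]
blue [401.5 230.5] (14, 14, 147) [ 467.3 -279.9] exp [14.8 14.9] side px [284.  88.]
black [188.5 224. ] (18, 13, 159) [478.  148.3] exp [15.1 15.1] side px [275. 217.]
marka [207.  160.5] (29, 28, 646) [621.7 127.4] exp [28.  27.8] side px [208. 238.]
markb [246.5 158. ] (28, 29, 643) [628.   37.3] exp [28.  27.8] side px [211. 205.]
markc [286.  155.5] (29, 28, 638) [634.4 -52.9] exp [28.  27.8] side px [213. 176.]
markd [325. 153.] (29, 29, 640) [ 640.7 -142.1] exp [28.  27.8] side px [216. 151.]
outer [158.  158.5] (39, 38, 625) [614.6 221.3] exp [40.  39.7] side px [201. 258.]
inner [157.5 158.5] (26, 26, 530) [614.6 222.3] exp [25.7 25.5] side px [201. 258.]
[90.30579363 90.42654881 89.40589328] 94.16849708208633 [-0.07043568  0.99802951]
```

View pics/chk.png

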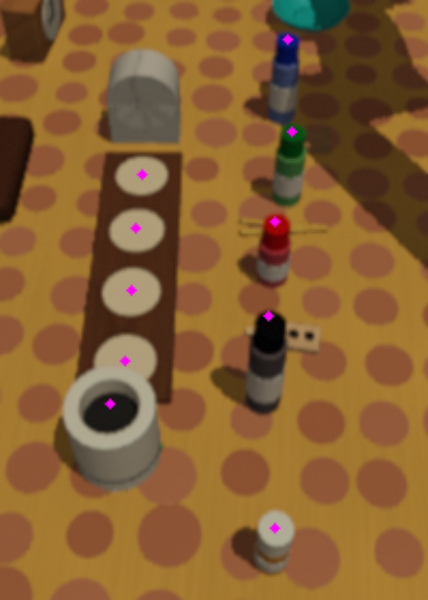

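The projected points land on the cap tops, disc centres and well in the side view. Disc spacing comes out at 90 mm and the diffuser offset at 94 mm, both as expected. The black blob included some of the bottle body, so its y should be about 151. I'll place black first and white last, which keeps the gripper body clear of everything.

```bash
cat > act.py <<'E'
import numpy as np
from station import env, imaging, ik
Q=[np.sqrt(.5),np.sqrt(.5),0,0]
H=dict(white=80,red=94,green=110,blue=126,black=142)
SRC=dict(white=(461.7,315.9),red=(472.3,-6.5),green=(458.9,-129.5),blue=(467.3,-279.9),black=(478,151))
DST=dict(red=(621.7,127.4),green=(628,37.3),blue=(634.4,-52.9),black=(640.7,-142.1),white=(614.6,221.8))
def st(tag):
    s=env.read_state(); print(tag,round(s["time_s"],1),s["tool_pos"].round(1),"F",s["force"].round(1),"w",round(s["width"],1),"g",round(s["grip_force"],1),flush=True)
def job(n,carry=100,near=22,low=6,first=False):
    g=H[n]-(10 if n=="white" else 14)+61        # TCP above the bottle's underside
    (x,y),(u,v)=SRC[n],DST[n]
    if first: env.reach([x,y,270],Q)
    else: env.move_l([x,y,270],Q,rate=300)
    env.set_gripper(60)
    env.move_l([x,y,g],rate=180)
    env.set_gripper(20); st(n+" grip")
    env.move_l([x,y,g+carry],rate=180)
    env.move_l([u,v,g+carry],rate=220); st(" over")
    env.move_l([u,v,g+near],rate=150); env.hold(.2)
    hit=env.move_l([u,v,g+low],rate=15,f_stop=4); st(f" down hit={hit} underside {env.read_state()['tool_pos'][2]-g:.1f}")
    return hit
def release(up=270):
    env.set_gripper(60); st(" open")
    p=env.read_state()["tool_pos"]; env.move_l([p[0],p[1],up],rate=180)
E
python3 - <<'E'
from act import *
if job("black",first=True): release()
st("end")
import cv2; cv2.imwrite("pics/b1.png",imaging.camera("side"))
E
```

```text
black grip 4.6 [478.3 151.1 189.6] F [-0.9  0.3  5.2] w 34.3 g 30.0
 over 7.0 [ 640.3 -141.2  289. ] F [ 0.   0.6 -0.9] w 33.8 g 30.0
 down hit=True underside 12.7 8.5 [ 640.7 -142.1  201.7] F [-1.4  0.   5. ] w 34.1 g 30.0
 open 9.1 [ 640.1 -142.   200.9] F [0.7 0.5 0.1] w 60.1 g 0.0
end 9.6 [ 639.8 -141.9  269.8] F [ 0.1  0.6 -1.4] w 60.2 g 0.0
```

View pics/b1.png

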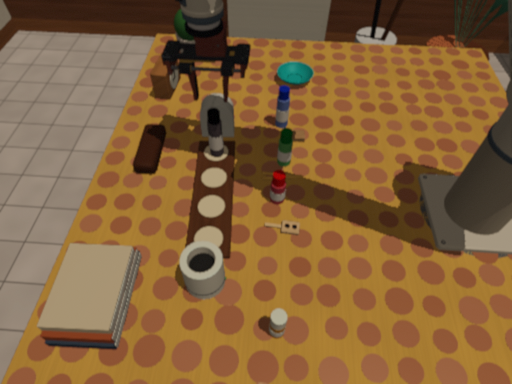

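Black stands upright on the far disc at about (216,150). The grip width read 34 mm because the fingertips caught the shoulder, so I'll grip 4 mm higher on the rest.

```bash
sed -i 's/(10 if n=="white" else 14)/9/' act.py
python3 - <<'E'
from act import *
import cv2
for n in ("blue","green","red"):
    if not job(n): print("NO CONTACT"); break
    release()
st("end")
p=env.read_state()["tool_pos"]; env.move_l([*SRC["white"],270],rate=300)
cv2.imwrite("pics/s2.png",imaging.camera("side"));cv2.imwrite("pics/t2.png",imaging.camera("top"))
a=cv2.imread("pics/s2.png")[60:360,150:350];b=cv2.imread("pics/t2.png")[110:310,90:430]
cv2.imwrite("pics/both.png",np.hstack([cv2.resize(a,(300,450)),cv2.resize(b,(500,294))[:450] if 0 else cv2.copyMakeBorder(cv2.resize(b,(500,294)),0,156,0,0,0)]))
E
```

```text
blue grip 12.0 [ 467.5 -280.1  178.5] F [-0.6 -0.7  4.6] w 29.4 g 30.0
 over 14.2 [633.8 -53.7 277.8] F [-0.2  0.1 -1.2] w 29.7 g 30.0
 down hit=True underside 12.4 15.7 [634.6 -52.9 190.4] F [-0.   0.2  3.4] w 29.5 g 30.0
 open 16.4 [633.9 -52.8 189.7] F [-0.1  0.6 -0.4] w 60.0 g 0.0
green grip 19.3 [ 459.1 -129.6  162.4] F [-1.1  0.1  4.4] w 29.3 g 30.0
 over 21.2 [627.2  36.7 261.6] F [-0.4 -0.2 -0.1] w 29.5 g 30.0
 down hit=True underside 12.3 22.8 [627.7  37.3 174.3] F [-0.8 -0.   4.9] w 29.4 g 30.0
 open 23.4 [627.4  37.3 173.8] F [1.  0.7 0.8] w 60.1 g 0.0
red grip 26.5 [472.5  -6.5 146.3] F [-1.5 -0.2  5.3] w 29.4 g 30.0
 over 28.2 [620.8 127.  245.2] F [ 0.3  0.3 -0.3] w 29.6 g 30.0
 down hit=True underside 12.3 29.8 [621.4 127.4 158.3] F [-1.1  0.2  5.6] w 29.7 g 30.0
 open 30.4 [621.1 127.3 157.7] F [-0.4  0.5  0.4] w 60.2 g 0.0
end 31.2 [620.5 127.2 269.2] F [-1.1  0.5 -0.1] w 59.8 g 0.0
```

View pics/both.png

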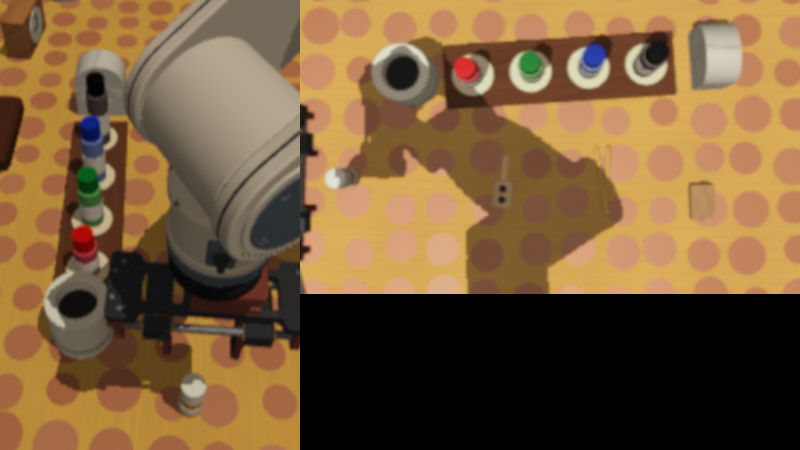

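All four bottles stand upright on their own discs, in order: red, green, blue, black. Next is white into the well.

Run:
```python
from act import *
import cv2
hit=job("white",carry=125,near=84,low=48)
if hit: release()
env.move_l([480,300,280],rate=300); env.move_joints([-1.193,0.423,1.63,0,1.089,-0.019]); st("end")
cv2.imwrite("pics/s3.png",imaging.camera("side"));cv2.imwrite("pics/t3.png",imaging.camera("top"))
a=cv2.imread("pics/s3.png")[120:300,150:330];b=cv2.imread("pics/t3.png")[110:220,130:400]
cv2.imwrite("pics/fin.png",np.hstack([cv2.resize(a,(350,350)),cv2.copyMakeBorder(cv2.resize(b,(450,183)),0,167,0,0,0)]))
```

```text
white grip 34.2 [461.9 316.  132.4] F [-0.7  0.6  3.8] w 29.6 g 30.0
 over 36.1 [613.6 222.1 256.4] F [-0.1 -0.1 -0.7] w 29.6 g 30.0
 down hit=True underside 72.0 37.8 [614.8 221.8 204. ] F [0.4 0.1 4.3] w 29.6 g 30.0
 open 38.4 [614.1 221.6 203.2] F [-0.5 -0.4 -0.2] w 60.1 g 0.0
end 42.8 [ 242.2 -575.9  302.7] F [-0.9  0.1 -0. ] w 59.8 g 0.0
```

View pics/fin.png

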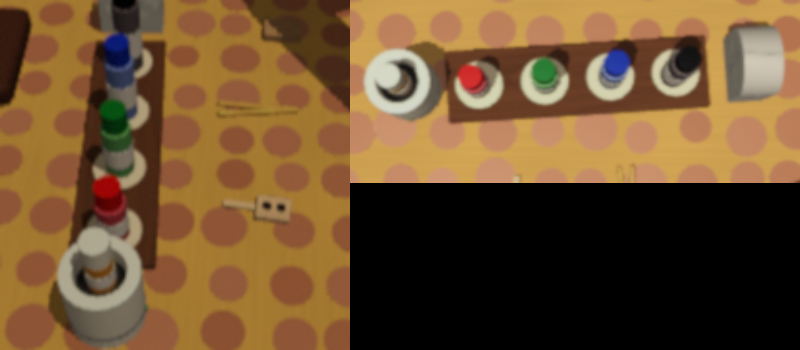

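White stands upright in the well, resting 23 mm below the rim. Its cap is at about (153,155) in the top view, which matches the projection for an upright bottle. All five bottles are in place and the arm is clear.

```bash
python3 -c "
from station import env, imaging, ik
print(env.sign_off())"
```

```text
the job is handed in; nothing more can be done
None
```

The job is handed in at about 43 s: white rests upright on the diffuser's support, 23 mm below the rim, and red, green, blue and black stand in height order on discs a to d, all released with nothing knocked over.

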